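# Turn the whetstone over in its slide-jaw holder

## Task

The knife is done on the coarse side of the whetstone. Slide the holder's jaw back to free the stone, turn the stone over, and lay it back straight and centred on the holder with its fine face up; then slide the jaw up again until the stone sits snug between the two jaws. Stone is brittle, so put it down gently, and leave the other things on the ledge where they are.

Things in the scene. Friction and masses are not known exactly. Their poses are not given: they have to be found in the camera images.
- holder: Whetstone holder, fixed. Origin on the ledge under the middle of the clamped stone; own y is its long axis (at yaw 0 to the robot's left), x away from the robot, z up. Fixed jaw at +y, sliding jaw at -y, on two 10 mm steel rods along y at x = -17 and +17 mm (tops 22 mm high) that end in a tail block (34 mm high). It spans y = -178 to +90 mm.
- fixed_lip (a point): Top middle edge of the fixed jaw's lip face, at holder y = +75 mm, 48 mm above the ledge. Both jaws: 64 mm wide (holder x), with a level step 34 mm deep (along y), 34 mm above the ledge, that carries an end of the stone, and behind it an upright rubber lip 14 mm high and 15 mm thick that bears on the stone's end face.
- jaw (a joint): Sliding jaw; m. Its lip face is at holder y = -(0.071 + value); its step reaches 34 mm from there towards +y. 0 is fully closed (146 mm between lips), 0.026 fully open (172 mm; a firm stop, the stone's end still rests on the step). Snug on the 150 mm stone it reads 0.004; it starts at about 0.005. It runs stiffly: about 6 N moves it, and it stays where it is left.
- jaw_knob (a point): On the axis of the upright round steel knob of the sliding jaw, 55 mm above the ledge, 34 mm outside the lip face, at holder x = 0; it moves with the jaw. The knob is 26 mm across and reaches from 39 to 68 mm above the ledge; the jaw's top round it is 34 mm high. Grip it from above.
- stone: Combination whetstone: plain slab 50 mm wide (own x), 150 long (own y), 25 thick (own z), about 0.42 kg. Origin at the centre of the fine face; own z points from fine to coarse face. Fine layer 9 mm (pale, smooth), coarse layer 16 mm (grey, speckled). At the start it lies along the holder's y, coarse face up (z up), faces 34 and 59 mm above the ledge. Either end may go to either jaw.
- stone_center (a point): Middle of the whetstone (12.5 mm from the origin along own z). Clamped, it is at holder x = 0 (start within 4 mm), y = 0, z = 46.5 mm. The stone stands steadily on an end (150 mm high). Laid askew it jams between the lips before they are snug. Held off its middle it can turn in the grip.
- bare_ledge (a point): Point on the ledge surface 130 mm from the holder's long axis on the robot's side (holder x = -130 mm, y = 0). The ledge is always bare within 80 mm of it: room to set the stone down.
- knife: Cook's knife lying flat, 275 mm long, 16 mm thick at the handle; origin on its underside at the joint of handle and blade; blade (165 mm) along own +x. Beyond the holder. Leave alone.
- saucer: White ceramic saucer, 140 mm across, 15 mm high; origin under its centre. To the left of the holder. Leave alone.
- spoon: Stainless demitasse spoon, 100 mm long, lying on the saucer; origin at the middle of its underside, own x along it. Leave alone.
- cup: White demitasse cup, 62 mm across, 58 mm high, with a handle at own +y; origin under its centre. Left side. Leave alone.
- mill: Turned wooden pepper mill, 58 mm across, 165 mm high; origin under its centre. Left side. Leave alone.
- jar_tall: Closed glass preserve jar, 85 mm across, 121 mm high; origin under its centre. Right side. Leave alone.
- jar_short: Closed glass preserve jar, 85 mm across, 96 mm high; origin under its centre. Right side. Leave alone.
Things that resemble listed ones, but are neither listed nor needed, are in the scene too. There is more than one size of the stone; the job needs the middle-sized.

How it is judged (in metres and radians):
On the way, in this order (a step that is already met when the one before it is completed fails the run):
1. the jaw is slid back to free the stone, which still lies in the holder coarse face up (value of joint jaw above 0.01 m and angle between stone's own z axis and vertical below 0.2 rad and z of stone_center in the frame of holder below 0.056 m), for 0.1 s.
2. the stone has been turned over and rests on the holder, fine face up (angle between stone's own z axis and vertical above 3 rad and z of stone_center in the frame of holder below 0.05 m), for 0.1 s.
At the end, for the whole second after the job is handed in: The stone lies still on both steps, fine face up, level within 5 degrees, lined up with the holder within 3 degrees, its middle within 10 mm of the holder's long axis and within 2.5 mm of the clamped place along it; the jaw is up against it (reads below 0.0062) (angle between stone's own z axis and vertical above 3.05 rad and z of stone_center in the frame of holder between 0.044 and 0.049 m and x of stone_center in the frame of holder between -0.01 and 0.01 m and y of stone_center in the frame of holder between -0.0025 and 0.0025 m and angle between the y axis of stone and the y axis of holder, either way round below 0.05 rad and value of joint jaw below 0.0062 m and linear speed of stone below 0.01 m/s and angular speed of stone below 0.1 rad/s); the robot touches nothing.
It fails at once if the stone drops or topples: it moves faster than 0.35 m/s while no finger holds it (linear speed of stone above 0.35 m/s and contact force between the fingers and stone below 0.5 N).
It fails at once if another thing on the ledge is moved more than 30 mm (distance of any of knife, saucer, spoon, cup, mill, jar_tall, jar_short from where it was at the start of the episode above 0.03 m).
It also fails if it takes over 64 s, if anything falls off the work surface, if the arm or the gripper's body presses on something with over 40 N, if the wrist force passes 120 N, or if a joint passes its speed limit or range.

## Robot

A 6-joint arm with a two-finger parallel gripper is mounted at the origin on the work surface. World frame = base frame: x ahead of the robot, y to its left, z up, the work surface at z = 0. Lengths are in mm, angles in rad, forces in N, time in s.
With the tool pointing down it reaches from about 250 to 775 mm from the base axis. Payload 4 kg.
Tool frame: the origin (TCP) lies between the finger pads; the fingertips stand 17 mm ahead of it and the grasp point (between the pads) lies 2 mm behind it; z points along the fingers, y is the line along which they close (so a half turn about z gives the same grasp; the last joint's range is limited). The gripper opens to 85 mm and grips with 20 to 120 N. Pads are 22 mm wide; open, the fingers measure 114 mm over their backs; the gripper's body (76 mm by 85 mm) begins 54 mm behind the grasp point. The pads swing forward as they close: fully open they stand 13 mm farther back than shut.
Start: joints at [-1.237, 0.087, 1.371, -0, 1.684, -0.103], TCP at [232.673, -498.38, 219.041] pointing down, gripper open.
Joint ranges: [-3.1, 3.1], [-0.76, 2.03], [0.27, 2.55], [-1.08, 4.22], [0.17, 2.65], [-2.57, 2.57]. Speed limits (rad/s): [2.79, 2.79, 3.14, 3.14, 3.14, 3.14].

## Interface

Orientations are given as a 3x3 rotation matrix whose columns are the frame's x, y, z axes.
In Python, from bench import ctrl gives the robot as it stands.
- The arm moves only by the tool apply_moves, never from a script. Its argument "motion" is a list of rows, each a list of 2 entries, a list of its own where there are three numbers: the shift along the tool's x, y, z normalised to -1 to 1, where 1 is 0.04 m, then the turn about the tool's z normalised to -1 to 1, where 1 is 30 degrees. In form: [[[x, y, z], roll], ...]. A call has 1 to 10 rows; each row shifts and turns the commanded pose from where the row before left it, along the tool's axes as they then stand; what a row does not reach is not made up. A row lasts 1/10 s, in which the tool goes at most 50 mm and 8.59 degrees, less where a joint would pass 70% of its speed; a pose out of reach is approached as far as the arm can. A call with a number of a shift or a turn outside -1 to 1 is refused whole. A call with a gripper value outside its range is refused whole. "gripper" is the opening, from -1 (shut) to 1 (fully open), set as the call begins (left out, the last holds). The fingers move at their own pace and stop on an object; "newtons" is the grip in N (left out, the last holds). Time passes only in rows, so rows that do not move let the fingers close. It gives the time, the measured TCP pose, the force, the opening and the grip force at its end, in the units of the state.
- ctrl.state(): the state, without advancing time (a new reading comes with each control period).
- ctrl.capture(name): name is "scene" or "side" or "wrist"; returns the picture (480x640x3 uint8, blue, green, red); there is no depth.
- ctrl.camera_model(name): a dict with "vertical_fov" (degrees; the focal length in pixels is half the picture's height over the tangent of half this angle, whatever the lens; pixels are square), "cx", "cy" (the principal point, pixels), "rvec" (rotation vector, rad) and "tvec" (3), from world to camera coordinates, as OpenCV has them; the wrist camera has in their place "hand_eye" (4x4, takes a point from camera to tool coordinates, whose origin is the TCP and whose axes are the flange's). Camera axes: x right, y down, z forward; pixel columns grow to the right and rows downward; lengths in mm; the calibration is good to about 2 mm. A picture is of the moment at which its call begins: read the wrist's pose just before it. camera_model takes no time and is no camera call.
- ctrl.sign_off(): hands the job in; it is judged then, once.
The state is a dict: "clock": time; "q": joint angles; "qvel": joint speeds; "tau": joint torques, N m; "tcp_pos": TCP position; "eef_rot": TCP orientation; "contact_force": force on the tool from outside, world axes, zero at the start; "torque": the same for the moment, N m; "gripper_width": finger opening in mm; "gripper_force": force on a finger pad.
Only numpy, scipy, OpenCV 4.12 (cv2) and the standard library are available. Lean on these libraries where they do the work, as an engineer would, in place of code of your own. Each camera call takes 0.05 s, during which the arm holds its last target. There are 200 camera calls.

## Working session

There is one attempt and no reset: what is moved stays moved. The work goes in short steps, Python scripts to look and compute and a tool call to move; the robot and the scene stay as the last step left them, time stands still between calls to the robot, and variables do not carry over. Pictures are saved under pics/ and viewed, at most 10 in all, crops included, and the job is handed in when it is done.

Besides the shell and the picture viewer there is one more tool, called in YAML: its name, and indented under it one key for each argument. apply_moves: Moves the arm, as the interface text tells. Scaled input: -1 to 1 covers 0.04 m each way for a shift and 30 degrees each way for a turn. Its arguments: {"type":"object","properties":{"motion":{"type":"array"},"gripper":{"type":"number"},"newtons":{"type":"number"}},"required":["motion"]}

```bash
ls; mkdir -p pics; python3 - <<'E'
from bench import ctrl
import cv2
s=ctrl.state();print(s)
for n in("scene","side","wrist"):
    cv2.imwrite(f"pics/{n}0.png",ctrl.capture(n));print(n,ctrl.camera_model(n))
E
```

```text
pics
{'clock': 0.0, 'q': array([-1.23711593e+00,  8.79809508e-02,  1.37226667e+00,  6.34296634e-06,
        1.68359694e+00, -1.03088567e-01]), 'qvel': array([-5.25177623e-04, -5.31787404e-04,  7.19916593e-04, -1.61487763e-03,
       -2.98944994e-06, -7.33241115e-04]), 'tau': array([-5.24441821e-04, -3.51870596e+01, -3.13276613e+01, -9.55592009e-05,
        1.08443954e-02,  2.49389655e-05]), 'tcp_pos': array([ 232.48830955, -497.86758619,  217.81867175]), 'eef_rot': array([[ 9.06122952e-01,  4.23013782e-01, -7.31598011e-04],
       [ 4.23014348e-01, -9.06120481e-01,  2.12977083e-03],
       [ 2.38006473e-04, -2.23931069e-03, -9.99997464e-01]]), 'contact_force': array([-0.88775775,  0.04935589, -0.570286  ]), 'torque': array([ 0.01417416,  0.00894147, -0.00224195]), 'gripper_force': 0.0, 'gripper_width': 85.50970841985816}
scene {'vertical_fov': 48.912761306554096, 'cx': 324.6901731041708, 'cy': 250.3808287722124, 'rvec': array([ 2.23734768,  1.18574716, -0.38492024]), 'tvec': array([-358.54901109, -335.36103822, 1717.77848459])}
side {'vertical_fov': 52.43434901097464, 'cx': 326.4168459049807, 'cy': 246.0108643842488, 'rvec': array([ 0.20769303, -2.78081255,  1.27224589]), 'tvec': array([ 562.73856708,   80.31075632, 1255.16022825])}
wrist {'vertical_fov': 59.23124179320465, 'cx': 313.4670879154064, 'cy': 239.04529248520035, 'hand_eye': array([[ 5.00632106e-04, -9.62704497e-01, -2.70554616e-01,
         6.78675296e+01],
       [ 9.99999868e-01,  4.49902369e-04,  2.49520807e-04,
        -6.45783086e-01],
       [-1.18491640e-04, -2.70554705e-01,  9.62704595e-01,
        -1.55889332e+02],
       [ 0.00000000e+00,  0.00000000e+00,  0.00000000e+00,
         1.00000000e+00]])}
```

View pics/scene0.png

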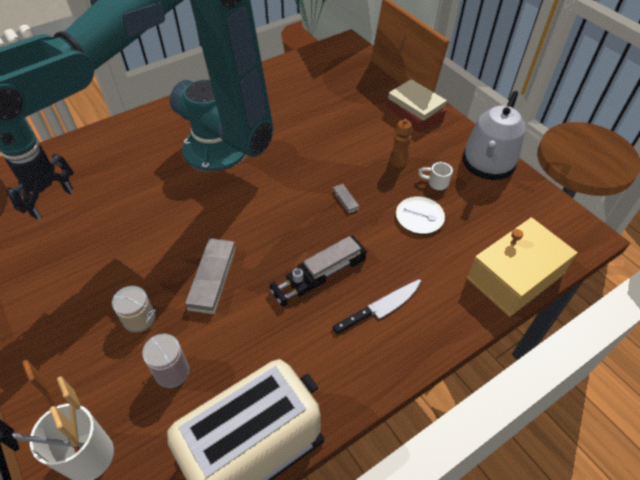

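View pics/side0.png

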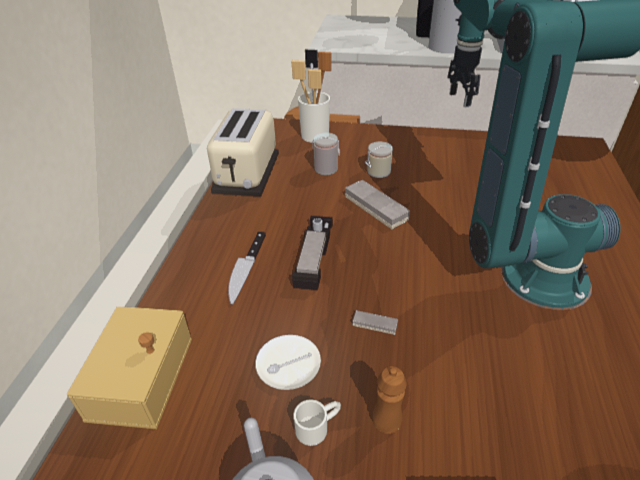

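The scene view shows the holder with the clamped stone at about (335,258) and the knob at (298,273). The fixed jaw is at (360,248), with a larger decoy stone at (212,275) and a smaller one at (345,198). In the side view the stone is at (312,250) and the knob at (318,222). I'll get a rough fix by ray casting, then a close wrist look.

```bash
cat > h.py <<'E'
from bench import ctrl
import cv2, numpy as np
def cam(n,s=None):
    m=ctrl.camera_model(n); f=240/np.tan(np.radians(m["vertical_fov"])/2)
    K=np.array([[f,0,m["cx"]],[0,f,m["cy"]],[0,0,1]])
    if n=="wrist":
        s=s or ctrl.state(); T=np.eye(4);T[:3,:3]=s["eef_rot"];T[:3,3]=s["tcp_pos"]
        M=T@m["hand_eye"]; return K,M[:3,:3],M[:3,3]
    R=cv2.Rodrigues(m["rvec"])[0]; return K,R.T,-R.T@m["tvec"]
def onplane(c,px,z):
    K,R,o=c; px=np.atleast_2d(px).astype(float)
    d=(R@np.linalg.inv(K)@np.c_[px,np.ones(len(px))].T).T
    return o+d*((z-o[2])/d[:,2])[:,None]
def project(c,P):
    K,R,o=c; p=(np.atleast_2d(P)-o)@R@K.T; return p[:,:2]/p[:,2:]
E
python3 - <<'E'
from h import *
np.set_printoptions(precision=1,suppress=True)
c=cam("scene");d=cam("side")
print(onplane(c,[(336,258)],59),onplane(c,[(298,272),(360,245)],[68,48]) )
print(onplane(d,[(312,250),(318,222)],59))
E
```

```text
[[621.7  43.8  59. ]] [[609.4 -65.8  68. ]
 [615.6 127.4  48. ]]
[[599.4  45.2  59. ]
 [603.8 -72.7  59. ]]
```

apply_moves:
  motion:
    - [[0, 0, 0], -0.27]
    - [[0, 0, 0], -0.27]
    - [[0, 0, 0], -0.27]
    - [[0, 0, 0], -0.27]
    - [[0, 0, 0], -0.27]
    - [[0, 0, 0], -0.27]
    - [[0, 0, 0], -0.27]
    - [[0, 0, 0], -0.27]

```text
clock: 0.95
tcp_pos: [232.6, -498.2, 218.5]
eef_rot: [[-0.003, 1.0, -0.0], [1.0, 0.003, 0.001], [0.001, -0.0, -1.0]]
contact_force: [0.8, -0.7, -1.0]
gripper_width: 85.8
gripper_force: 0.0
```

apply_moves:
  motion:
    - [[0.9, 0.6, -0.2], 0]
    - [[0.9, 0.6, -0.2], 0]
    - [[0.9, 0.6, -0.2], 0]
    - [[0.9, 0.6, -0.2], 0]
    - [[0.9, 0.6, -0.2], 0]
    - [[0.9, 0.6, -0.2], 0]
    - [[0.9, 0.6, -0.2], 0]
    - [[0.9, 0.6, -0.2], 0]
    - [[0.9, 0.6, -0.2], 0]
    - [[0.9, 0.6, -0.2], 0]

```text
clock: 1.95
tcp_pos: [474.3, -137.4, 299.1]
eef_rot: [[0.003, 1.0, -0.0], [1.0, -0.003, -0.0], [-0.0, -0.0, -1.0]]
contact_force: [0.8, -1.0, -1.2]
gripper_width: 85.3
gripper_force: 0.0
```

apply_moves:
  motion:
    - [[0.9, 0.6, 0], 0]
    - [[0.9, 0.6, 0], 0]
    - [[0.9, 0.6, 0], 0]
    - [[0.9, 0.6, 0], 0]
    - [[0.9, 0.6, 0], 0]
    - [[0, 0, 0], 0]
    - [[0, 0, 0], 0]

```text
clock: 2.65
tcp_pos: [594.3, 41.3, 297.8]
eef_rot: [[0.001, 1.0, -0.002], [1.0, -0.001, -0.001], [-0.001, -0.002, -1.0]]
contact_force: [0.2, -0.6, 0.3]
gripper_width: 85.4
gripper_force: 0.0
```

```bash
python3 - <<'E'
from h import *
s=ctrl.state();cv2.imwrite("pics/w1.png",ctrl.capture("wrist"));print(s["tcp_pos"],s["eef_rot"],s["clock"],s["q"])
E
```

```text
[594.3062617   41.29265696 297.77361937] [[ 1.18684016e-03  9.99996521e-01 -2.35590150e-03]
 [ 9.99999155e-01 -1.18808833e-03 -5.28478096e-04]
 [-5.31275276e-04 -2.35527229e-03 -9.99997085e-01]] 2.65 [-2.54482344e-02  1.92053625e-01  1.09838152e+00 -6.12570056e-04
  1.85349915e+00 -2.44309572e-02]
```

View pics/w1.png

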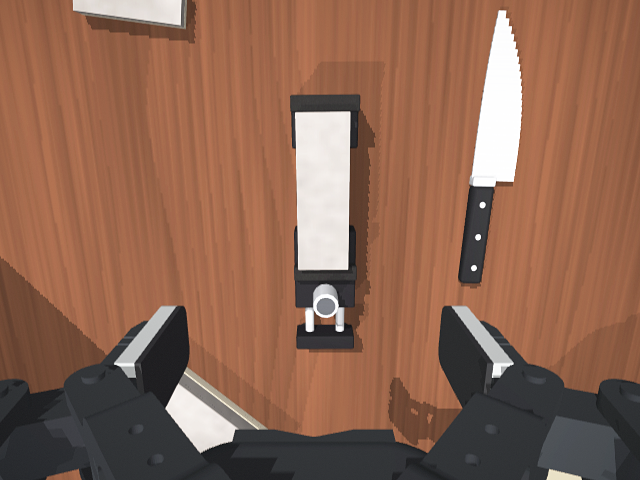

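The wrist view shows the stone top with corners about (295,111), (350,111), (349,270), (297,270), the knob top at (325,305), the fixed lip at (291–360, 96–111) and the tail block at (297–353, 325–348). The holder is nearly along world y.

```bash
python3 - <<'E'
from h import *
np.set_printoptions(precision=1,suppress=True)
im=cv2.imread("pics/w1.png");c=cam("wrist");print(ctrl.state()["clock"])
hsv=cv2.cvtColor(im,cv2.COLOR_BGR2HSV)
m=((hsv[...,2]>185)&(hsv[...,1]<45)).astype(np.uint8)
roi=np.zeros_like(m);roi[100:282,285:362]=1;m&=roi
m=cv2.morphologyEx(m,cv2.MORPH_OPEN,np.ones((5,5)))
k=max(cv2.findContours(m,0,2)[0],key=cv2.contourArea)
print("stone",onplane(c,k[:,0],59).min(0))
P=onplane(c,k[:,0],59)[:,:2].astype(np.float32);r=cv2.minAreaRect(P);print(r)
b=(hsv[...,2]<75).astype(np.uint8)
for nm,(y0,y1) in{"fix":(85,110),"step":(115,146),"tail":(328,360)}.items():
    q=np.zeros_like(b);q[y0:y1,275:380]=b[y0:y1,275:380]
    ys,xs=np.nonzero(q);print(nm,xs.min(),xs.max(),ys.min(),ys.max())
    for y in range(y0,y1,4):
        x=np.nonzero(q[y])[0]; 
        if len(x):print(y,x.min(),x.max(),np.r_[onplane(c,[(x.min()-.5,y),(x.max()+.5,y)],48 if nm=="fix" else 34)[:,:2].ravel()])
print("knob",onplane(c,[(325.5,306)],68), "lipface",onplane(c,[(325,111)],[59]))
E
```

```text
2.7
stone [576.3 -33.   59. ]
((601.423583984375, 41.635982513427734), (49.5822639465332, 149.60968017578125), 0.35074537992477417)
fix 290 359 95 109
97 290 359 [571.1 129.6 635.1 129.5]
101 291 359 [572.  126.1 635.1 126. ]
105 290 359 [571.  122.7 635.2 122.5]
109 291 359 [571.9 119.1 635.3 119. ]
step 292 357 115 145
115 292 357 [572.  114.  635.  113.9]
119 292 357 [571.9 110.3 635.1 110.2]
123 292 357 [571.9 106.6 635.2 106.5]
127 292 357 [571.8 102.9 635.3 102.8]
131 292 357 [571.7  99.2 635.4  99.1]
135 292 357 [571.7  95.4 635.5  95.3]
139 292 357 [571.6  91.7 635.6  91.5]
143 292 357 [571.6  87.9 635.7  87.8]
tail 296 353 328 348
328 297 352 [ 573.8 -110.7  635.4 -110.8]
332 297 352 [ 573.7 -115.6  635.5 -115.7]
336 297 353 [ 573.7 -120.5  636.7 -120.6]
340 297 353 [ 573.6 -125.4  636.8 -125.5]
344 297 353 [ 573.5 -130.3  636.9 -130.4]
348 298 352 [ 574.6 -135.3  635.9 -135.4]
knob [[604.6 -68.8  68. ]] lipface [[603.3 117.1  59. ]]
```

apply_moves:
  motion:
    - [[-0.7, 0.06, 0.5], -0.014]
    - [[-0.7, 0.07, 0.5], 0]
    - [[-0.7, 0.07, 0.5], 0]
    - [[-0.65, 0.06, 0.5], 0]
    - [[0, 0, 0.8], 0]
    - [[0, 0, 0.8], 0]
    - [[0, 0, 0.8], 0]
    - [[0, 0, 0.8], 0]
    - [[0, 0, 0.8], 0]
    - [[0, 0, 0], 0]

```text
clock: 3.7
tcp_pos: [600.1, -70.2, 53.6]
eef_rot: [[-0.002, 1.0, -0.011], [1.0, 0.002, 0.002], [0.002, -0.011, -1.0]]
contact_force: [-0.3, -0.1, -0.9]
gripper_width: 85.6
gripper_force: 0.0
```

apply_moves:
  motion:
    - [[0, 0, 0], 0]
    - [[0, 0, 0], 0]
    - [[0, 0, 0], 0]
    - [[0, 0, 0], 0]
    - [[0, 0, 0], 0]
    - [[0, 0, 0], 0]
  gripper: -1
  newtons: 60

```text
clock: 4.3
tcp_pos: [605.2, -69.4, 59.5]
eef_rot: [[-0.005, 1.0, 0.001], [1.0, 0.005, -0.0], [-0.0, 0.001, -1.0]]
contact_force: [-0.6, 0.3, 0.8]
gripper_width: 0.3
gripper_force: 0.0
```

```bash
python3 - <<'E'
from h import *
s=ctrl.state();print(s["tcp_pos"],s["gripper_width"])
a=ctrl.capture("wrist");cs=cam("scene");cd=cam("side")
b=ctrl.capture("scene");d=ctrl.capture("side")
def crop(i,c,P):
    u,v=project(c,[P])[0].astype(int);return cv2.resize(i[v-60:v+60,u-80:u+80],(400,300),interpolation=cv2.INTER_CUBIC)
cv2.imwrite("pics/w2.png",np.vstack([np.hstack([cv2.resize(a,(400,300)),crop(b,cs,s["tcp_pos"])]),np.hstack([crop(d,cd,s["tcp_pos"]),crop(d,cd,s["tcp_pos"])*0])]))
print(project(cam("wrist",s),[s["tcp_pos"],[604.6,-68.8,68]]))
E
```

```text
[605.20942033 -69.40831313  59.48738662] 0.2609253111194988
[[315.5235567  299.29518402]
 [314.04752692 306.95774084]]
```

View pics/w2.png

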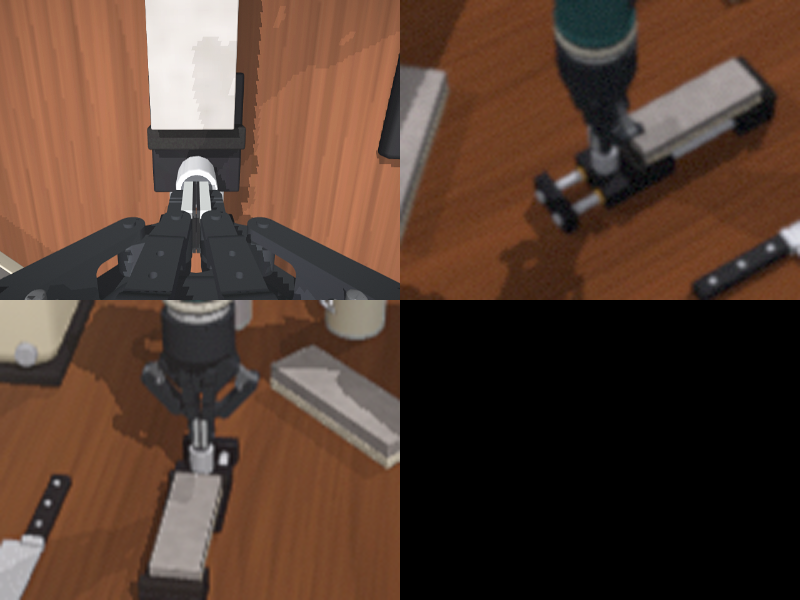

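The composite shows the shut fingers (wrist panel, about (197,200)) over the knob instead of around it. I'll look closer at the native resolution.

```bash
python3 - <<'E'
from h import *
s=ctrl.state()
a=ctrl.capture("wrist");b=ctrl.capture("scene");d=ctrl.capture("side")
tip=s["tcp_pos"]-[0,0,17]
for n,i in(("scene",b),("side",d),("wrist",a)):
    for P,col in((s["tcp_pos"],(0,0,255)),(tip,(0,255,0)),((604.6,-68.8,68),(255,0,0)),((604.6,-68.8,39),(255,255,0))):
        p=project(cam(n,s),[P])[0];print(n,p.round(1))
def crop(i,u,v,w,h,sc):return cv2.resize(i[v-h:v+h,u-w:u+w],None,fx=sc,fy=sc,interpolation=cv2.INTER_CUBIC)
u,v=project(cam("scene"),[tip])[0].astype(int);u2,v2=project(cam("side"),[tip])[0].astype(int)
cv2.imwrite("pics/w3.png",np.hstack([np.vstack([crop(b,u,v,40,30,5),crop(d,u2,v2,40,30,5)]),crop(a,315,290,100,150,2)]))
print(u,v,u2,v2)
E
```

```text
scene [296.  273.5]
scene [296.2 277.2]
scene [296.  271.2]
scene [296.3 277.7]
side [317.4 222.7]
side [317.5 227.5]
side [317.4 220.3]
side [317.6 228.5]
wrist [315.5 299.3]
wrist [315.4 283.5]
wrist [314.7 307.6]
wrist [314.5 279.8]
296 277 317 227
```

View pics/w3.png

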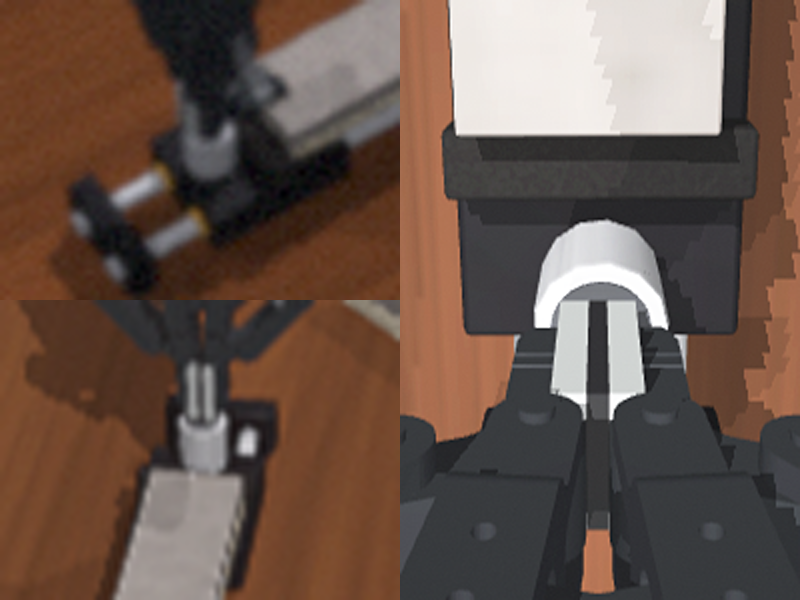

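The shut tips appear at about tool z = -10 instead of +17. Two views agree: the tip row fits in the wrist picture, and in the side picture the tip sits at the knob top's height (row 220.6). So the fingers really closed just above the knob, and the true tips are about 26 mm higher than the reported TCP suggests. I'll open, go 28 mm lower and close.

apply_moves:
  motion:
    - [[0, 0, 0], 0]
    - [[0, 0, 0], 0]
    - [[0, 0, 0], 0]
    - [[0, 0, 0], 0]
    - [[0, 0, 0.35], 0]
    - [[0, 0, 0.35], 0]
    - [[0, 0, 0], 0]
  gripper: 0.2

```text
clock: 5.3
tcp_pos: [602.2, -68.9, 26.9]
eef_rot: [[-0.004, 1.0, -0.007], [1.0, 0.004, 0.001], [0.001, -0.007, -1.0]]
contact_force: [-0.1, 0.9, -0.2]
gripper_width: 51.4
gripper_force: 0.0
```

apply_moves:
  motion:
    - [[0, 0, 0], 0]
    - [[0, 0, 0], 0]
    - [[0, 0, 0], 0]
    - [[0, 0, 0], 0]
    - [[0, 0, 0], 0]
  gripper: -1

```text
clock: 5.8
tcp_pos: [605.5, -69.5, 31.1]
eef_rot: [[-0.004, 1.0, 0.001], [1.0, 0.004, -0.0], [-0.0, 0.001, -1.0]]
contact_force: [3.3, -0.3, -3.2]
gripper_width: 24.3
gripper_force: 59.0
```

apply_moves:
  motion:
    - [[-0.1, 0, 0], 0]
    - [[-0.1, 0, 0], 0]
    - [[-0.1, 0, 0], 0]
    - [[-0.1, 0, 0], 0]
    - [[0, 0, 0], 0]
    - [[0, 0, 0], 0]
    - [[0, 0, 0], 0]

```text
clock: 6.5
tcp_pos: [605.6, -83.1, 31.1]
eef_rot: [[-0.005, 1.0, 0.001], [1.0, 0.005, 0.004], [0.004, 0.001, -1.0]]
contact_force: [3.7, 5.1, -2.6]
gripper_width: 24.3
gripper_force: 59.3
```

apply_moves:
  motion:
    - [[0, 0, 0], 0]
    - [[0, 0, 0], 0]
    - [[0, 0, 0], 0]
    - [[0, 0, 0], 0]
    - [[0, 0, -0.5], 0]
    - [[0, 0, -0.9], 0]
    - [[0, 0, -0.9], 0]
    - [[0, 0, 0], 0]
  gripper: 1

```text
clock: 7.3
tcp_pos: [608.8, -86.6, 130.7]
eef_rot: [[-0.004, 1.0, 0.013], [1.0, 0.004, -0.003], [-0.003, 0.013, -1.0]]
contact_force: [1.3, -0.6, 0.8]
gripper_width: 85.6
gripper_force: 0.0
```

apply_moves:
  motion:
    - [[0.8, 0, -0.7], 0]
    - [[0.8, 0, -0.7], 0]
    - [[0.8, 0, -0.7], 0]
    - [[0.8, -0.02, -0.7], 0]
    - [[0, 0, 0], 0]
    - [[0, 0, 0], 0]

```text
clock: 7.9
tcp_pos: [603.9, 42.9, 235.6]
eef_rot: [[-0.006, 1.0, 0.002], [1.0, 0.006, -0.001], [-0.001, 0.002, -1.0]]
contact_force: [0.3, 0.8, 0.0]
gripper_width: 85.2
gripper_force: 0.0
```

```bash
cat >> h.py <<'E'
def stone(z,guess,rad=95,thr=185,sat=45,save=None):
    s=ctrl.state();im=ctrl.capture("wrist");c=cam("wrist",s)
    if save:cv2.imwrite(save,im)
    h=cv2.cvtColor(im,cv2.COLOR_BGR2HSV)
    m=((h[...,2]>thr)&(h[...,1]<sat)).astype(np.uint8)
    roi=np.zeros_like(m);u,v=project(c,[[*guess,z]])[0]
    q=project(c,[[guess[0]+a,guess[1]+b,z] for a,b in((-45,-rad),(-45,rad),(45,rad),(45,-rad))])
    cv2.fillConvexPoly(roi,q.astype(np.int32),1);m&=roi
    m=cv2.morphologyEx(m,cv2.MORPH_OPEN,np.ones((7,7)))
    k=max(cv2.findContours(m,0,2)[0],key=cv2.contourArea)
    print("tcp",s["tcp_pos"],"clk",s["clock"]);print("rect",cv2.minAreaRect(onplane(c,k[:,0],z)[:,:2].astype(np.float32)))
    return im,c,k
E
python3 - <<'E'
from h import *
np.set_printoptions(precision=1,suppress=True)
im,c,k=stone(59,(602,40),save="pics/w4.png")
for x in(580,628):
    v=project(c,[(x,-60,68)])[0];print(v)
h=cv2.cvtColor(im,cv2.COLOR_BGR2HSV);ys,xs=np.nonzero(((h[...,2]>120)&(h[...,1]<45))[:, :])
print(ctrl.state()["eef_rot"][:2,:2])
E
```

```text
tcp [603.9  42.9 235.6] clk 7.9
rect ((602.4655151367188, 30.22985076904297), (150.01345825195312, 49.13957595825195), 89.18895721435547)
[285.2 330.4]
[341.9 330.7]
[[-0.  1.]
 [ 1.  0.]]
```

View pics/w4.png

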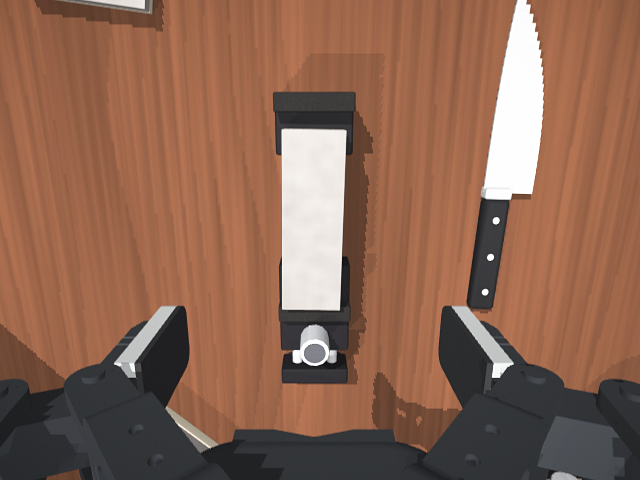

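The stone followed the jaw about 11 mm to y = 30 (corners 283,129 – 341,310), still coarse up. The fixed lip is at (274–355, 93–110) and the knob at (315,350). I'll grip the stone at its middle.

apply_moves:
  motion:
    - [[-0.16, -0.03, 0.9], 0]
    - [[-0.16, 0, 0.9], 0]
    - [[0, 0, 0.9], 0]
    - [[0, 0, 0.9], 0]
    - [[0, 0, 0.9], 0]
    - [[0, 0, 0.6], 0]
    - [[0, 0, 0.4], 0]
    - [[0, 0, 0], 0]
    - [[0, 0, 0], 0]

```text
clock: 8.85
tcp_pos: [601.5, 28.7, 13.6]
eef_rot: [[-0.003, 1.0, -0.003], [1.0, 0.003, -0.0], [-0.0, -0.003, -1.0]]
contact_force: [1.1, 0.1, -0.0]
gripper_width: 85.5
gripper_force: 0.0
```

apply_moves:
  motion:
    - [[0, 0, 0], 0]
    - [[0, 0, 0], 0]
    - [[0, 0, 0], 0]
    - [[0, 0, 0], 0]
    - [[0, 0, 0], 0]
  gripper: -1
  newtons: 60

```text
clock: 9.35
tcp_pos: [603.6, 29.6, 16.8]
eef_rot: [[-0.004, 1.0, 0.003], [1.0, 0.004, -0.0], [-0.0, 0.003, -1.0]]
contact_force: [0.2, -1.2, 6.1]
gripper_width: 49.2
gripper_force: 64.9
```

apply_moves:
  motion:
    - [[0, 0, 0], 0]
    - [[0, 0, 0], 0]
    - [[0, 0, 0], 0]
    - [[0, 0, -0.22], 0]
    - [[0, 0, 0], 0]
  gripper: 0.6

```text
clock: 9.85
tcp_pos: [603.5, 29.7, 25.2]
eef_rot: [[-0.004, 1.0, 0.002], [1.0, 0.004, -0.0], [-0.0, 0.002, -1.0]]
contact_force: [-0.0, 0.1, 0.1]
gripper_width: 68.2
gripper_force: 0.0
```

apply_moves:
  motion:
    - [[0, 0, 0], 0]
    - [[0, 0, 0], 0]
    - [[0, 0, 0], 0]
    - [[0, 0, 0], 0]
    - [[0, 0, -0.4], 0]
    - [[0, 0, -0.6], 0]
    - [[0, 0, -0.7], 0]
    - [[0, 0, -0.4], 0]
    - [[0, 0, 0], 0]
  gripper: -1

```text
clock: 10.75
tcp_pos: [603.3, 29.7, 109.0]
eef_rot: [[-0.004, 1.0, 0.002], [1.0, 0.004, -0.0], [-0.0, 0.002, -1.0]]
contact_force: [-0.2, 0.2, -4.7]
gripper_width: 48.8
gripper_force: 63.7
```

apply_moves:
  motion:
    - [[0.1, -0.6, 0], 0]
    - [[0.1, -0.9, 0], 0]
    - [[0.08, -0.9, 0], 0]
    - [[0, -0.85, 0], 0]
    - [[0, 0, 0.6], 0]
    - [[0, 0, 0.8], 0]
    - [[0, 0, 0.8], 0]
    - [[0, 0, 0.4], 0]
    - [[0, 0, 0.1], 0]
    - [[0, 0, 0], 0]

```text
clock: 11.75
tcp_pos: [470.5, 40.4, -2.4]
eef_rot: [[-0.004, 1.0, -0.005], [1.0, 0.004, 0.0], [0.0, -0.005, -1.0]]
contact_force: [-0.2, 0.3, -4.1]
gripper_width: 48.7
gripper_force: 63.9
```

apply_moves:
  motion:
    - [[0, 0, 0.05], 0]
    - [[0, 0, 0.05], 0]
    - [[0, 0, 0.05], 0]
    - [[0, 0, 0.05], 0]
    - [[0, 0, 0], 0]

```text
clock: 12.25
tcp_pos: [472.4, 40.4, -8.2]
eef_rot: [[-0.004, 1.0, -0.0], [1.0, 0.004, -0.0], [-0.0, -0.0, -1.0]]
contact_force: [-0.1, -0.4, -3.9]
gripper_width: 48.6
gripper_force: 64.0
```

apply_moves:
  motion:
    - [[0, 0, 0.04], 0]
    - [[0, 0, 0.04], 0]
    - [[0, 0, 0], 0]

```text
clock: 12.55
tcp_pos: [472.8, 40.4, -9.4]
eef_rot: [[-0.004, 1.0, 0.0], [1.0, 0.004, -0.0], [-0.0, 0.0, -1.0]]
contact_force: [-5.7, -0.9, 7.1]
gripper_width: 48.8
gripper_force: 65.4
```

apply_moves:
  motion:
    - [[0, 0, 0], 0]
    - [[0, 0, 0], 0]
    - [[0, 0, 0], 0]
    - [[0, 0, 0], 0]
    - [[0.3, 0, 0], 0]
    - [[0.6, 0, 0], 0]
    - [[0.65, 0, 0], 0]
    - [[0, 0, 0], 0]
    - [[0, 0, 0], 0]
  gripper: 0.6

```text
clock: 13.45
tcp_pos: [472.0, 103.1, -11.5]
eef_rot: [[-0.006, 1.0, -0.0], [1.0, 0.006, -0.0], [-0.0, -0.0, -1.0]]
contact_force: [-0.0, 0.0, 0.7]
gripper_width: 68.2
gripper_force: 0.0
```

apply_moves:
  motion:
    - [[0, 0, 0], 0]
    - [[0, 0, 0], 0]
    - [[0, 0, 0], 0]
    - [[0, 0, 0], 0]
    - [[0, 0, 0], 0]
  gripper: -1
  newtons: 20

```text
clock: 13.95
tcp_pos: [472.6, 102.0, -11.3]
eef_rot: [[-0.004, 1.0, 0.001], [1.0, 0.004, -0.0], [-0.0, 0.001, -1.0]]
contact_force: [1.2, 1.1, 0.0]
gripper_width: 49.5
gripper_force: 21.9
```

apply_moves:
  motion:
    - [[0, 0, -0.3], 0]
    - [[0, 0, -0.4], 0]
    - [[0, 0, -0.4], 0]
    - [[0, 0, -0.4], 0]
    - [[0, 0, -0.4], 0]
    - [[0, 0, -0.4], 0]
    - [[0, 0, -0.4], 0]
    - [[0, 0, -0.4], 0]
    - [[0, 0, -0.5], 0]
    - [[0, 0, 0], 0]

```text
clock: 14.95
tcp_pos: [473.5, 102.5, 135.4]
eef_rot: [[-0.004, 1.0, 0.005], [1.0, 0.004, 0.001], [0.0, 0.005, -1.0]]
contact_force: [0.8, 0.1, -4.3]
gripper_width: 49.4
gripper_force: 21.9
```

```bash
python3 - <<'E'
from h import *
s=ctrl.state();a=ctrl.capture("wrist");d=ctrl.capture("side");b=ctrl.capture("scene")
def crop(i,n):
    u,v=project(cam(n),[s["tcp_pos"]])[0].astype(int);return cv2.resize(i[v-75:v+75,u-100:u+100],(400,300),interpolation=cv2.INTER_CUBIC)
cv2.imwrite("pics/w5.png",np.vstack([cv2.resize(a,(400,300)),crop(d,"side")]))
E
```

```text
(no output)
```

View pics/w5.png

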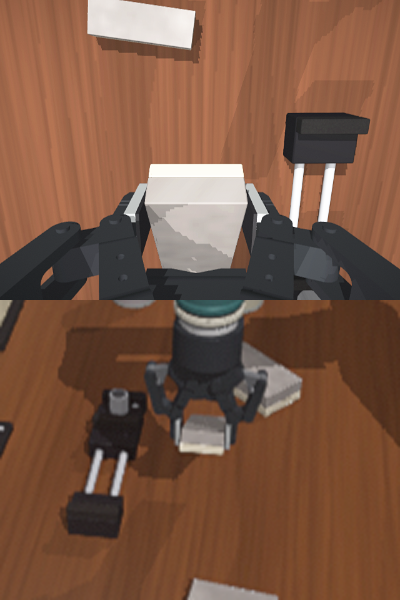

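The stone is held at the tips and only partly swung down: its top face recedes from (148–246, 205) to about (175–222, 270) in the wrist panel, roughly 35° below level. I'll shake vertically to let it turn in the grip.

apply_moves:
  motion:
    - [[0, 0, -1], 0]
    - [[0, 0, 1], 0]
    - [[0, 0, -1], 0]
    - [[0, 0, 1], 0]
    - [[0, 0, -1], 0]
    - [[0, 0, 1], 0]
    - [[0, 0, -1], 0]
    - [[0, 0, 1], 0]
    - [[0, 0, 0], 0]

```text
clock: 16.0
tcp_pos: [466.8, 101.7, 125.4]
eef_rot: [[-0.004, 1.0, -0.015], [1.0, 0.004, -0.002], [-0.002, -0.015, -1.0]]
contact_force: [-1.1, 0.6, -5.7]
gripper_width: 49.2
gripper_force: 25.1
```

```bash
cat >> h.py <<'E'
def tilt(save):
    s=ctrl.state();a=ctrl.capture("wrist");h=cv2.cvtColor(a,cv2.COLOR_BGR2HSV)
    cv2.imwrite(save,a);m=(h[...,1]<45)&(h[...,2]>90)
    for v in range(240,470,15):
        x=np.nonzero(m[v,200:430])[0]
        print(v,(x.min()+200,x.max()+200,len(x)) if len(x) else None,end=" ")
E
python3 - <<'E'
from h import *
tilt("pics/w6.png");print()
a=cv2.imread("pics/w5.png");a=cv2.resize(a[:300],(640,480));h=cv2.cvtColor(a,cv2.COLOR_BGR2HSV);m=(h[...,1]<45)&(h[...,2]>90)
for v in range(240,470,15):
    x=np.nonzero(m[v,200:430])[0];print(v,(x.min()+200,x.max()+200,len(x)) if len(x) else None,end=" ")
E
```

```text
240 None 255 None 270 (np.int64(236), np.int64(392), 157) 285 (np.int64(235), np.int64(392), 158) 300 (np.int64(220), np.int64(407), 188) 315 (np.int64(212), np.int64(415), 192) 330 (np.int64(204), np.int64(423), 194) 345 (np.int64(206), np.int64(422), 27) 360 (np.int64(405), np.int64(409), 5) 375 (np.int64(404), np.int64(408), 2) 390 None 405 None 420 None 435 None 450 None 465 None 
240 None 255 None 270 (np.int64(239), np.int64(387), 149) 285 (np.int64(237), np.int64(389), 153) 300 (np.int64(220), np.int64(407), 188) 315 (np.int64(211), np.int64(416), 200) 330 (np.int64(203), np.int64(424), 201) 345 (np.int64(204), np.int64(423), 185) 360 (np.int64(241), np.int64(408), 150) 375 (np.int64(245), np.int64(381), 137) 390 (np.int64(250), np.int64(378), 129) 405 (np.int64(253), np.int64(373), 121) 420 (np.int64(258), np.int64(370), 113) 435 (np.int64(304), np.int64(323), 20) 450 None 465 None
```

apply_moves:
  motion:
    - [[0, 0, 0], 0]
    - [[0, 0, 0.2], 0]
    - [[0, 0, 0.2], 0]
    - [[0, 0, 0], 0]
    - [[0, 0, 0], 0]

```text
clock: 16.55
tcp_pos: [472.2, 102.4, 116.4]
eef_rot: [[-0.004, 1.0, -0.001], [1.0, 0.004, -0.0], [-0.0, -0.001, -1.0]]
contact_force: [-0.5, 0.0, -4.7]
gripper_width: 49.1
gripper_force: 25.2
```

apply_moves:
  motion:
    - [[0, 0, 0.07], 0]
    - [[0, 0, 0], 0]

```text
clock: 16.75
tcp_pos: [472.2, 102.4, 113.7]
eef_rot: [[-0.004, 1.0, -0.0], [1.0, 0.004, -0.0], [-0.0, -0.0, -1.0]]
contact_force: [-1.1, -0.1, -4.8]
gripper_width: 49.5
gripper_force: 25.2
```

apply_moves:
  motion:
    - [[0, 0, 0.05], 0]
    - [[0, 0, 0], 0]

```text
clock: 16.95
tcp_pos: [472.4, 102.4, 111.9]
eef_rot: [[-0.004, 1.0, 0.001], [1.0, 0.004, 0.0], [0.0, 0.001, -1.0]]
contact_force: [-0.5, 0.1, -5.2]
gripper_width: 49.3
gripper_force: 25.2
```

apply_moves:
  motion:
    - [[0, 0, 0.05], 0]
    - [[0, 0, 0], 0]

```text
clock: 17.15
tcp_pos: [472.6, 102.8, 111.4]
eef_rot: [[-0.004, 1.0, 0.001], [1.0, 0.004, 0.001], [0.001, 0.001, -1.0]]
contact_force: [-2.3, 1.3, 4.3]
gripper_width: 49.4
gripper_force: 26.1
```

apply_moves:
  motion:
    - [[0, 0, 0.05], 0]
    - [[0, 0, 0], 0]

```text
clock: 17.35
tcp_pos: [472.7, 103.3, 111.2]
eef_rot: [[-0.004, 1.0, 0.002], [1.0, 0.004, 0.002], [0.002, 0.002, -1.0]]
contact_force: [-4.1, 2.2, 12.0]
gripper_width: 49.4
gripper_force: 27.0
```

apply_moves:
  motion:
    - [[0, 0, 0.05], 0]
    - [[0, 0, 0], 0]

```text
clock: 17.55
tcp_pos: [473.6, 103.8, 110.7]
eef_rot: [[-0.005, 1.0, 0.005], [1.0, 0.005, 0.003], [0.003, 0.005, -1.0]]
contact_force: [-6.2, 2.4, 15.8]
gripper_width: 49.7
gripper_force: 28.0
```

```bash
python3 - <<'E'
from h import *
s=ctrl.state();a=ctrl.capture("wrist");d=ctrl.capture("side");b=ctrl.capture("scene")
def crop(i,n):
    u,v=project(cam(n),[s["tcp_pos"]])[0].astype(int);v+=20;return cv2.resize(i[v-60:v+60,u-80:u+80],(400,300),interpolation=cv2.INTER_CUBIC)
cv2.imwrite("pics/w7.png",np.hstack([cv2.resize(a,(400,300)),np.vstack([crop(d,"side"),crop(b,"scene")])[:600]]) if 0 else np.vstack([np.hstack([cv2.resize(a,(400,300)),crop(d,"side")]),np.hstack([crop(b,"scene")]*2)]))
E
```

```text
(no output)
```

View pics/w7.png

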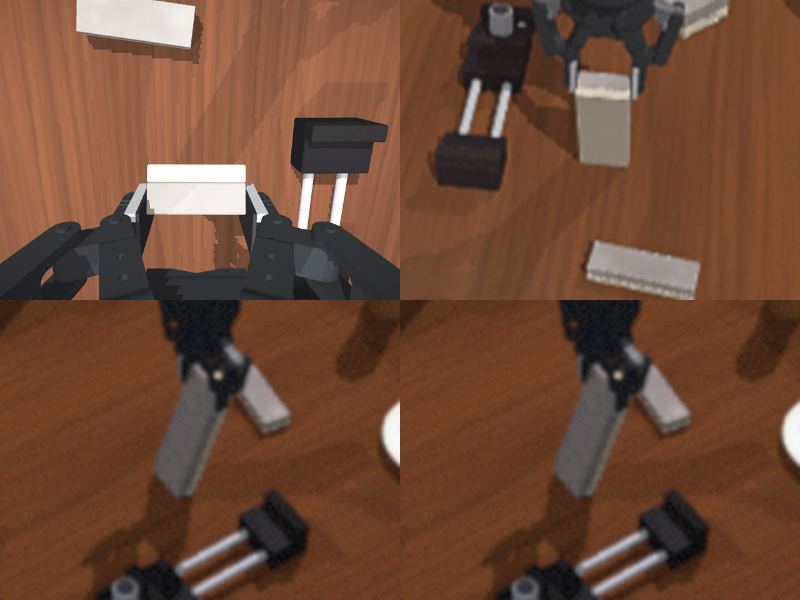

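The wrist panel shows the stone's end face square-on at (147–245, 165–214). The side and scene panels show it hanging nearly upright, foot on the ledge, tilted a little to -y. I'll ease the pressure and drag the top towards -y to rock it over.

apply_moves:
  motion:
    - [[0, 0, -0.08], 0]
    - [[-0.12, 0, 0], 0]
    - [[-0.12, 0, 0], 0]
    - [[-0.12, 0, 0], 0]
    - [[-0.12, 0, 0], 0]
    - [[-0.12, 0, 0], 0]
    - [[0, 0, 0], 0]

```text
clock: 18.4
tcp_pos: [474.2, 78.7, 112.9]
eef_rot: [[-0.004, 1.0, 0.006], [1.0, 0.004, 0.002], [0.002, 0.006, -1.0]]
contact_force: [-3.7, 1.9, 13.1]
gripper_width: 49.5
gripper_force: 28.4
```

```bash
python3 - <<'E'
from h import *
tilt("pics/w8.png")
E
```

```text
240 (np.int64(267), np.int64(355), 89) 255 (np.int64(249), np.int64(376), 128) 270 (np.int64(233), np.int64(395), 163) 285 (np.int64(233), np.int64(394), 162) 300 (np.int64(220), np.int64(407), 188) 315 (np.int64(212), np.int64(416), 196) 330 (np.int64(204), np.int64(423), 196) 345 (np.int64(206), np.int64(422), 186) 360 (np.int64(405), np.int64(409), 5) 375 (np.int64(404), np.int64(408), 5) 390 (np.int64(403), np.int64(404), 2) 405 None 420 None 435 None 450 None 465 None
```

apply_moves:
  motion:
    - [[-0.15, 0, 0], 0]
    - [[-0.15, 0, 0], 0]
    - [[-0.15, 0, 0], 0]
    - [[-0.15, 0, 0], 0]
    - [[-0.15, 0, 0], 0]
    - [[0, 0, 0], 0]

```text
clock: 19.05
tcp_pos: [473.3, 48.1, 110.3]
eef_rot: [[-0.004, 1.0, 0.002], [1.0, 0.004, 0.001], [0.001, 0.002, -1.0]]
contact_force: [-1.9, 1.0, 6.4]
gripper_width: 49.6
gripper_force: 28.0
```

```bash
python3 - <<'E'
from h import *
tilt("pics/w9.png")
E
```

```text
240 (np.int64(247), np.int64(379), 133) 255 (np.int64(240), np.int64(387), 148) 270 (np.int64(232), np.int64(395), 164) 285 (np.int64(229), np.int64(398), 170) 300 (np.int64(220), np.int64(407), 188) 315 (np.int64(212), np.int64(416), 200) 330 (np.int64(204), np.int64(423), 200) 345 (np.int64(206), np.int64(422), 189) 360 (np.int64(405), np.int64(409), 5) 375 (np.int64(404), np.int64(404), 1) 390 (np.int64(403), np.int64(403), 1) 405 None 420 None 435 None 450 None 465 None
```

apply_moves:
  motion:
    - [[0, 0, -0.3], 0]
    - [[0.3, 0, 0], 0]
    - [[0.5, 0, 0], 0]
    - [[0.5, 0, 0], 0]
    - [[0.45, 0, 0], 0]
    - [[0, 0, 0], 0]
    - [[0, 0, 0.2], 0]
    - [[0, 0, 0.1], 0]
    - [[0, 0, 0], 0]

```text
clock: 20.0
tcp_pos: [472.0, 118.1, 110.3]
eef_rot: [[-0.004, 1.0, -0.0], [1.0, 0.004, 0.0], [0.0, -0.0, -1.0]]
contact_force: [-3.0, -0.1, 5.4]
gripper_width: 49.6
gripper_force: 27.9
```

```bash
python3 - <<'E'
from h import *
tilt("pics/w10.png")
print(onplane(cam("scene"),[(218,240),(235,242),(212,312),(188,306)],25).round())
E
```

```text
240 (np.int64(248), np.int64(379), 132) 255 (np.int64(240), np.int64(387), 148) 270 (np.int64(232), np.int64(395), 164) 285 (np.int64(229), np.int64(397), 169) 300 (np.int64(220), np.int64(407), 188) 315 (np.int64(212), np.int64(415), 199) 330 (np.int64(204), np.int64(423), 200) 345 (np.int64(206), np.int64(422), 189) 360 (np.int64(405), np.int64(409), 4) 375 None 390 None 405 None 420 None 435 None 450 None 465 None [[ 370. -175.   25.]
 [ 402. -140.   25.]
 [ 566. -294.   25.]
 [ 517. -336.   25.]]
```

apply_moves:
  motion:
    - [[-0.25, 0, 0.03], 0]
    - [[-0.25, 0, 0.03], 0]
    - [[-0.25, 0, 0.05], 0]
    - [[-0.28, 0, 0.1], 0]
    - [[-0.28, 0, 0.1], 0]
    - [[0, 0, 0], 0]

```text
clock: 20.65
tcp_pos: [473.1, 63.8, 98.3]
eef_rot: [[-0.002, 1.0, 0.002], [1.0, 0.002, -0.002], [-0.002, 0.002, -1.0]]
contact_force: [-1.9, -1.2, 6.5]
gripper_width: 49.7
gripper_force: 29.5
```

apply_moves:
  motion:
    - [[-0.26, 0, 0.15], 0]
    - [[-0.26, 0, 0.15], 0]
    - [[-0.23, 0, 0.19], 0]
    - [[-0.23, 0, 0.19], 0]
    - [[0, 0, 0], 0]

```text
clock: 21.15
tcp_pos: [474.0, 23.0, 71.1]
eef_rot: [[-0.001, 1.0, 0.004], [1.0, 0.001, -0.005], [-0.005, 0.004, -1.0]]
contact_force: [-1.5, -5.9, 6.5]
gripper_width: 49.5
gripper_force: 34.5
```

```bash
python3 - <<'E'
from h import *
tilt("pics/w11.png")
E
```

```text
240 (np.int64(229), np.int64(395), 167) 255 (np.int64(227), np.int64(397), 171) 270 (np.int64(226), np.int64(399), 174) 285 (np.int64(224), np.int64(401), 178) 300 (np.int64(220), np.int64(407), 187) 315 (np.int64(212), np.int64(414), 202) 330 (np.int64(204), np.int64(423), 219) 345 (np.int64(206), np.int64(422), 201) 360 (np.int64(234), np.int64(364), 131) 375 None 390 None 405 None 420 None 435 None 450 None 465 None
```

apply_moves:
  motion:
    - [[-0.19, 0, 0.23], 0]
    - [[-0.19, 0, 0.23], 0]
    - [[-0.15, 0, 0.26], 0]
    - [[-0.15, 0, 0.26], 0]
    - [[0, 0, 0], 0]

```text
clock: 21.7
tcp_pos: [473.5, -3.1, 30.3]
eef_rot: [[-0.001, 1.0, 0.002], [1.0, 0.001, -0.003], [-0.003, 0.002, -1.0]]
contact_force: [-0.3, -3.7, 2.7]
gripper_width: 49.4
gripper_force: 40.4
```

apply_moves:
  motion:
    - [[-0.1, 0, 0.2], 0]
    - [[-0.1, 0, 0.2], 0]
    - [[-0.06, 0, 0.15], 0]
    - [[0, 0, 0], 0]
    - [[0, 0, 0], 0]

```text
clock: 22.2
tcp_pos: [472.6, -10.8, 7.9]
eef_rot: [[-0.004, 1.0, -0.0], [1.0, 0.004, 0.0], [0.0, -0.0, -1.0]]
contact_force: [0.7, -2.7, 0.7]
gripper_width: 49.5
gripper_force: 42.1
```

```bash
python3 - <<'E'
from h import *
tilt("pics/w12.png")
E
```

```text
240 (np.int64(219), np.int64(408), 190) 255 (np.int64(218), np.int64(408), 191) 270 (np.int64(218), np.int64(408), 191) 285 (np.int64(218), np.int64(408), 191) 300 (np.int64(218), np.int64(408), 191) 315 (np.int64(212), np.int64(409), 198) 330 (np.int64(204), np.int64(423), 217) 345 (np.int64(206), np.int64(421), 213) 360 (np.int64(218), np.int64(409), 192) 375 (np.int64(218), np.int64(409), 192) 390 None 405 None 420 None 435 None 450 None 465 None
```

apply_moves:
  motion:
    - [[-0.03, 0, 0.15], 0]
    - [[-0.03, 0, 0.12], 0]
    - [[0, 0, 0.08], 0]
    - [[0, 0, 0], 0]
    - [[0, 0, 0], 0]

```text
clock: 22.75
tcp_pos: [472.3, -12.9, -6.2]
eef_rot: [[-0.004, 1.0, -0.001], [1.0, 0.004, 0.001], [0.001, -0.001, -1.0]]
contact_force: [-0.2, -2.2, 0.7]
gripper_width: 49.6
gripper_force: 43.0
```

apply_moves:
  motion:
    - [[0, 0, 0.05], 0]
    - [[0, 0, 0], 0]
    - [[0, 0, 0.05], 0]
    - [[0, 0, 0], 0]

```text
clock: 23.15
tcp_pos: [472.6, -13.3, -10.0]
eef_rot: [[-0.004, 1.0, -0.0], [1.0, 0.004, -0.0], [-0.0, -0.0, -1.0]]
contact_force: [0.8, -2.3, 1.2]
gripper_width: 49.6
gripper_force: 43.3
```

apply_moves:
  motion:
    - [[0, 0, 0.05], 0]
    - [[0, 0, 0], 0]
    - [[0, 0, 0], 0]

```text
clock: 23.45
tcp_pos: [472.8, -13.2, -11.7]
eef_rot: [[-0.004, 1.0, 0.0], [1.0, 0.004, 0.0], [0.0, 0.0, -1.0]]
contact_force: [-0.5, -2.9, 2.4]
gripper_width: 49.7
gripper_force: 43.5
```

apply_moves:
  motion:
    - [[0, 0, 0], 0]
    - [[0, 0, 0], 0]
    - [[0, 0, 0], 0]
    - [[0, 0, 0], 0]
    - [[0, 0, -0.3], 0]
    - [[0, 0, -0.9], 0]
    - [[0.6, 0, -0.9], 0]
    - [[0.6, 0, -0.9], 0]
    - [[0, 0, -0.9], 0]
    - [[0, 0, 0], 0]
  gripper: 0.8

```text
clock: 24.45
tcp_pos: [476.4, 35.3, 151.8]
eef_rot: [[-0.006, 1.0, 0.014], [1.0, 0.006, -0.001], [-0.001, 0.014, -1.0]]
contact_force: [0.6, -0.3, 0.5]
gripper_width: 77.0
gripper_force: 0.0
```

```bash
python3 - <<'E'
from h import *
im,c,k=stone(25,(472,48),thr=150,save="pics/w13.png")
s=ctrl.state();print(s["eef_rot"][:2,0]);print(project(c,[(604,116,48)]))
cv2.drawContours(im,[k],-1,(0,255,0),1);cv2.imwrite("pics/w13b.png",im)
E
```

```text
tcp [476.36289514  35.32303627 151.83613177] clk 24.45
rect ((471.3893737792969, 54.69280242919922), (49.453521728515625, 148.80560302734375), 0.3301967680454254)
[-0.00511659  0.99998678]
[[529.97969067 100.75703245]]
```

View pics/w13b.png

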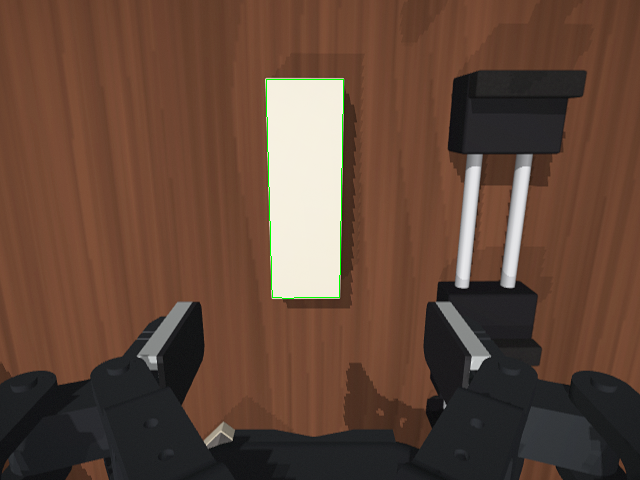

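The stone lies flat on the ledge with its cream fine face up, quad (266,79)–(344,79)–(340,298)–(272,298), well lined up. I'll regrip it at the middle and carry it to the holder.

apply_moves:
  motion:
    - [[0.25, 0, 0.8], 0]
    - [[0.25, 0, 0.8], 0]
    - [[0, 0, 0.8], 0]
    - [[0, 0, 0.8], 0]
    - [[0, 0, 0.4], 0]
    - [[0, 0, 0.2], 0]
    - [[0, 0, 0], 0]
    - [[0, 0, 0], 0]

```text
clock: 25.3
tcp_pos: [473.0, 54.6, -7.2]
eef_rot: [[-0.004, 1.0, 0.001], [1.0, 0.004, -0.0], [-0.0, 0.001, -1.0]]
contact_force: [-0.0, -0.3, 0.1]
gripper_width: 77.0
gripper_force: 0.0
```

apply_moves:
  motion:
    - [[0, 0, 0], 0]
    - [[0, 0, 0], 0]
    - [[0, 0, 0], 0]
    - [[0, 0, 0], 0]
    - [[0, 0, 0], 0]
  gripper: -1
  newtons: 70

```text
clock: 25.8
tcp_pos: [473.8, 54.7, -6.1]
eef_rot: [[-0.004, 1.0, 0.003], [1.0, 0.004, -0.0], [-0.0, 0.003, -1.0]]
contact_force: [-0.6, -0.7, 6.9]
gripper_width: 48.4
gripper_force: 77.5
```

apply_moves:
  motion:
    - [[0, 0, -0.4], 0]
    - [[0, 0, -0.8], 0]
    - [[0, 0, -0.9], 0]
    - [[0, 0, -0.4], 0]
    - [[-0.1, 0.65, 0], 0]
    - [[-0.15, 0.9, 0], 0]
    - [[-0.1, 0.9, 0], 0]
    - [[-0.08, 0.8, 0], 0]
    - [[0, 0, 0], 0]
    - [[0, 0, 0], 0]

```text
clock: 26.8
tcp_pos: [601.4, 38.1, 89.8]
eef_rot: [[-0.004, 1.0, -0.005], [1.0, 0.004, 0.0], [0.0, -0.005, -1.0]]
contact_force: [-0.7, -0.3, -4.4]
gripper_width: 48.5
gripper_force: 76.4
```

apply_moves:
  motion:
    - [[0, 0, 0.4], 0]
    - [[0, 0, 0.5], 0]
    - [[0, 0, 0.3], 0]
    - [[0, 0, 0.2], 0]
    - [[0, 0, 0], 0]
    - [[0, 0, 0], 0]

```text
clock: 27.4
tcp_pos: [602.6, 38.2, 36.7]
eef_rot: [[-0.004, 1.0, 0.001], [1.0, 0.004, -0.0], [-0.0, 0.001, -1.0]]
contact_force: [0.0, 0.3, -3.4]
gripper_width: 48.4
gripper_force: 76.2
```

apply_moves:
  motion:
    - [[0, 0.02, 0.08], 0]
    - [[0, 0.02, 0.05], 0]
    - [[0, 0, 0.04], 0]
    - [[0, 0, 0], 0]

```text
clock: 27.8
tcp_pos: [604.0, 38.1, 29.2]
eef_rot: [[-0.004, 1.0, -0.0], [1.0, 0.004, -0.0], [-0.0, -0.0, -1.0]]
contact_force: [0.5, 0.3, -4.2]
gripper_width: 48.4
gripper_force: 76.3
```

apply_moves:
  motion:
    - [[0, 0, 0.04], 0]
    - [[0, 0, 0], 0]

```text
clock: 28.0
tcp_pos: [604.3, 38.1, 28.0]
eef_rot: [[-0.004, 1.0, 0.001], [1.0, 0.004, -0.0], [-0.0, 0.001, -1.0]]
contact_force: [1.2, -0.7, -3.8]
gripper_width: 48.3
gripper_force: 76.4
```

apply_moves:
  motion:
    - [[0, 0, 0.03], 0]
    - [[0, 0, 0], 0]

```text
clock: 28.2
tcp_pos: [604.4, 38.1, 27.9]
eef_rot: [[-0.004, 1.0, 0.001], [1.0, 0.004, -0.0], [-0.0, 0.001, -1.0]]
contact_force: [-3.0, 0.4, 3.1]
gripper_width: 48.4
gripper_force: 77.1
```

Contact made gently. Release, rise and measure.

apply_moves:
  motion:
    - [[0, 0, 0], 0]
    - [[0, 0, 0], 0]
    - [[0, 0, 0], 0]
    - [[0, 0, 0], 0]
    - [[0, 0, -0.3], 0]
    - [[0, 0, -0.9], 0]
    - [[0, 0, -0.9], 0]
    - [[0, 0, -0.9], 0]
    - [[0, 0, -0.9], 0]
    - [[0, 0, -0.6], 0]
  gripper: 1

```text
clock: 29.2
tcp_pos: [605.1, 38.1, 211.5]
eef_rot: [[-0.004, 1.0, 0.006], [1.0, 0.004, -0.0], [-0.0, 0.006, -1.0]]
contact_force: [0.2, -0.0, 0.5]
gripper_width: 85.3
gripper_force: 0.0
```

apply_moves:
  motion:
    - [[0, 0, 0], 0]
    - [[0, 0, 0], 0]
    - [[0, 0, 0], 0]

```text
clock: 29.5
tcp_pos: [603.3, 38.2, 204.8]
eef_rot: [[-0.004, 1.0, -0.003], [1.0, 0.004, -0.0], [-0.0, -0.003, -1.0]]
contact_force: [0.1, 0.1, -0.7]
gripper_width: 85.6
gripper_force: 0.0
```

```bash
python3 - <<'E'
from h import *
im,c,k=stone(59,(604,38),thr=150,save="pics/w14.png")
b=cv2.cvtColor(im,cv2.COLOR_BGR2HSV)[...,2]
# dark columns: fixed-jaw lip & knob
for x in (604,):
    for y in range(134,100,-2):
        u,v=project(c,[(x,y,48)])[0];print(y,b[int(v),int(u)],end=" ")
m=(cv2.cvtColor(im,cv2.COLOR_BGR2HSV)[...,1]<60)&(b>90)
u,v=project(c,[(605,-85,68)])[0].astype(int);print("\nknob pred",u,v)
for r in range(v-30,min(v+31,480),4):
    xs=np.nonzero(m[r,u-30:u+30])[0];print(r,(xs.min()+u-30,xs.max()+u-30) if len(xs) else None,onplane(c,[(u,r)],68)[0,1].round(1),end=" | ")
E
```

```text
tcp [603.27151806  38.16429393 204.84931921] clk 29.5
rect ((603.5286254882812, 38.53207778930664), (49.63447570800781, 149.29527282714844), 0.30775707960128784)
134 111 132 38 130 42 128 43 126 40 124 41 122 39 120 38 118 19 116 31 114 29 112 248 110 246 108 246 106 246 104 246 102 246 
knob pred 316 372
342 (np.int64(305), np.int64(327)) -58.0 | 346 (np.int64(303), np.int64(329)) -61.4 | 350 (np.int64(302), np.int64(331)) -64.9 | 354 (np.int64(302), np.int64(331)) -68.4 | 358 (np.int64(301), np.int64(331)) -71.9 | 362 (np.int64(301), np.int64(331)) -75.5 | 366 (np.int64(293), np.int64(339)) -79.0 | 370 (np.int64(293), np.int64(339)) -82.6 | 374 (np.int64(293), np.int64(339)) -86.2 | 378 (np.int64(305), np.int64(327)) -89.8 | 382 (np.int64(317), np.int64(318)) -93.5 | 386 None -97.1 | 390 None -100.8 | 394 None -104.5 | 398 None -108.3 | 402 None -112.0 |
```

apply_moves:
  motion:
    - [[-0.7, 0.03, 0], 0]
    - [[-0.8, 0, 0], 0]
    - [[-0.8, 0, 0.3], 0]
    - [[-0.7, 0, 0.5], 0]
    - [[0, 0, 0.8], 0]
    - [[0, 0, 0.9], 0]
    - [[0, 0, 0.9], 0]
    - [[0, 0, 0.6], 0]
    - [[0, 0, 0.35], 0]
    - [[0, 0, 0], 0]

```text
clock: 30.55
tcp_pos: [603.2, -81.3, 28.7]
eef_rot: [[-0.004, 1.0, -0.007], [1.0, 0.004, 0.002], [0.002, -0.007, -1.0]]
contact_force: [0.3, -0.4, -0.2]
gripper_width: 85.8
gripper_force: 0.0
```

apply_moves:
  motion:
    - [[0, 0, 0], 0]
    - [[0, 0, 0], 0]
    - [[0, 0, 0], 0]
    - [[0, 0, 0], 0]
    - [[0, 0, 0], 0]
    - [[0, 0, 0], 0]
  gripper: -1
  newtons: 60

```text
clock: 31.15
tcp_pos: [605.7, -82.0, 34.4]
eef_rot: [[-0.004, 1.0, 0.0], [1.0, 0.004, -0.001], [-0.001, 0.0, -1.0]]
contact_force: [-3.8, 0.2, 5.1]
gripper_width: 24.0
gripper_force: 58.9
```

apply_moves:
  motion:
    - [[0.08, 0, 0], 0]
    - [[0.08, 0, 0], 0]
    - [[0.08, 0, 0], 0]
    - [[0, 0, 0], 0]

```text
clock: 31.55
tcp_pos: [605.6, -75.2, 34.5]
eef_rot: [[-0.004, 1.0, 0.0], [1.0, 0.004, -0.006], [-0.006, 0.0, -1.0]]
contact_force: [-2.7, -6.4, 4.4]
gripper_width: 23.5
gripper_force: 59.0
```

apply_moves:
  motion:
    - [[0.08, 0, 0], 0]
    - [[0.06, 0, 0], 0]
    - [[0, 0, 0], 0]
    - [[0, 0, 0], 0]

```text
clock: 31.95
tcp_pos: [605.6, -69.9, 34.5]
eef_rot: [[-0.004, 1.0, 0.0], [1.0, 0.004, -0.006], [-0.006, 0.0, -1.0]]
contact_force: [-4.4, -6.5, 5.3]
gripper_width: 24.1
gripper_force: 59.0
```

apply_moves:
  motion:
    - [[0.06, 0, 0], 0]
    - [[0, 0, 0], 0]
    - [[0, 0, 0], 0]

```text
clock: 32.25
tcp_pos: [605.6, -67.6, 34.4]
eef_rot: [[-0.003, 1.0, 0.0], [1.0, 0.003, -0.006], [-0.006, 0.0, -1.0]]
contact_force: [-3.1, -6.7, 4.0]
gripper_width: 23.9
gripper_force: 59.0
```

apply_moves:
  motion:
    - [[0.04, 0, 0], 0]
    - [[0, 0, 0], 0]
    - [[0, 0, 0], 0]

```text
clock: 32.55
tcp_pos: [605.6, -67.4, 34.5]
eef_rot: [[-0.003, 1.0, 0.0], [1.0, 0.003, -0.009], [-0.009, 0.0, -1.0]]
contact_force: [-2.9, -9.8, 4.9]
gripper_width: 23.6
gripper_force: 59.0
```

apply_moves:
  motion:
    - [[0.04, 0, 0], 0]
    - [[0, 0, 0], 0]
    - [[0, 0, 0], 0]

```text
clock: 32.85
tcp_pos: [605.6, -67.4, 34.5]
eef_rot: [[-0.003, 1.0, 0.0], [1.0, 0.003, -0.011], [-0.011, 0.0, -1.0]]
contact_force: [-3.0, -13.9, 3.6]
gripper_width: 23.5
gripper_force: 58.9
```

apply_moves:
  motion:
    - [[0.04, 0, 0], 0]
    - [[0, 0, 0], 0]
    - [[-0.06, 0, 0], 0]
    - [[0, 0, 0], 0]

```text
clock: 33.25
tcp_pos: [605.6, -67.4, 34.5]
eef_rot: [[-0.003, 1.0, 0.0], [1.0, 0.003, -0.009], [-0.009, 0.0, -1.0]]
contact_force: [-2.9, -10.8, 5.0]
gripper_width: 24.0
gripper_force: 58.9
```

apply_moves:
  motion:
    - [[0, 0, 0], 0]
    - [[0, 0, 0], 0]
    - [[0, 0, 0], 0]
    - [[0, 0, 0], 0]
    - [[0, 0, -0.4], 0]
    - [[0, 0, -0.9], 0]
    - [[0.7, 0, -0.9], 0]
    - [[0.8, 0, -0.9], 0]
    - [[0.8, 0, -0.9], 0]
    - [[0.4, 0, 0], 0]
  gripper: 1

```text
clock: 34.25
tcp_pos: [608.4, 48.9, 202.0]
eef_rot: [[-0.007, 1.0, 0.015], [1.0, 0.007, 0.001], [0.001, 0.015, -1.0]]
contact_force: [0.7, -0.5, 0.9]
gripper_width: 85.4
gripper_force: 0.0
```

apply_moves:
  motion:
    - [[0, 0, 0], 0]
    - [[0, 0, 0], 0]
    - [[0, 0, 0], 0]

```text
clock: 34.55
tcp_pos: [604.5, 45.1, 190.8]
eef_rot: [[-0.003, 1.0, -0.003], [1.0, 0.003, -0.001], [-0.001, -0.003, -1.0]]
contact_force: [-0.6, -0.6, -0.0]
gripper_width: 85.0
gripper_force: 0.0
```

```bash
python3 - <<'E'
from h import *
im,c,k=stone(59,(604,41),thr=150,save="pics/w15.png");cv2.drawContours(im,[k],-1,(0,255,0),1);cv2.imwrite("pics/w15b.png",im)
E
```

```text
tcp [604.46431303  45.08829731 190.76970636] clk 34.55
rect ((603.4273071289062, 43.147705078125), (49.64810562133789, 149.5365447998047), 0.40690094232559204)
```

View pics/w15b.png

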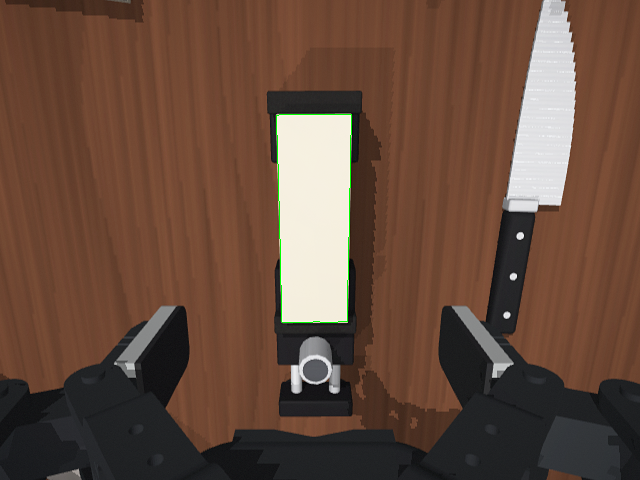

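The stone sits fine face up between both lips, (276,114)–(351,322), aligned, with the jaw up against it and the robot clear. I'll hand in.

```bash
python3 -c "
from bench import ctrl
print(ctrl.sign_off())"
```

```text
the job is handed in; nothing more can be done
None
```

The job is handed in at about 35 s of the 64 s allowed: in the last wrist picture the stone lies fine face up and lined up with the holder, snug between the two jaws with the robot clear, but the sign-off returned no verdict.

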